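Hold a top-heavy kitchen beam scale at the mark with its trim slide

TASK

Check-weigh the jar on the beam scale: using only the trim slide at its front, bring the pointer from its resting side to the small brass marker on the arc and keep it at the marker for five seconds without a break. Then let the beam down gently onto the rest it started from (the jar's side), push the trim slide back to its end stop on that side, let go and move clear. Never touch the beam or what it carries, never let the beam slam onto a rest, and leave the marker and the other things on the counter alone.

Things in the scene. Friction and masses are not known exactly. Their poses are not given: they have to be found in the camera images.
- scale: White beam scale fixed to the counter; place and heading vary. Origin: centre of the base, on the counter; x points from the trim slide (robot's side) to the back, y along the beam towards the jar, z up. Base 340 mm along y, 30 mm thick, x -60 to +100 mm; a column carries the pivot 150 mm up and an arc above it. The slide's track: block 50 x 200 mm, 30 mm high, centred at x = -140 mm.
- beam: Beam on the pivot (its origin; axes as the scale's when level). swing = its angle about its x axis: 0 level, negative = jar end (+y) down, pointer tip leaning to +y. Rests at -0.25 and 0.25 rad; landing faster than 0.5 rad/s is a slam. Inertia 0.028 kg m2, damping 0.002 N m s/rad. Soft spring from the slide: torque = 0.12 N m/rad x ((trim - 0.06 m)/0.12 m - swing)
- pivot (a point): Centre of the pivot. The beam is top-heavy: gravity pushes it away from level by about 0.175 N m per rad (hidden settings: 0.13 to 0.23), plus an unknown constant unbalance of up to 0.016 N m. The trim spring is weaker than this, so no slide position holds the beam still: left alone it runs away with a time constant of 0.5 to 1.5 s, and the slide must be corrected all the time.
- jar_lid (a point): Centre of the top of the clear jar with wooden lid that is fixed on the beam's +y pan: 88 mm across, 99 mm tall; the lid is about 220 mm above the counter when level. The beam: two level-matched steel pans 110 mm across, 150 mm to either side of the pivot; it starts on the jar-side rest; thin steel pointer with a nut. Do not touch.
- weights_top (a point): Centre of the top of the stack of dark steel weights fixed on the beam's -y pan, 76 mm across, 54 mm tall. Do not touch.
- pointer_tip (a point): Point on the pointer's axis 150 mm from the pivot, moving with the beam; the pointer's diamond-shaped head ends about here.
- mark_point (a point): Point 150 mm from the pivot right under the brass marker fin (12 mm wide, 40 mm tall, standing up above the arc). The pointer is at the marker when pointer_tip and this point are within 15 mm (0.1 rad).
- mark (a joint): Angle of the marker about the same pivot in the same sense as the beam's swing: pointer on the marker when swing = mark. Set somewhere from -0.1 to 0.1 rad; stays where it is.
- trim (a joint): Trim slide position, m: positive towards the scale's -y (away from the jar), 0 = jar-side end stop, other end stop at 0.12; starts at 0.03; 0.06 = middle (straight in front of the pivot). Moving it positive pulls the pointer tip the same way (swing positive). Friction 1.2 N; it stays where it is left.
- trim_grip (a point): Centre of the slide's grip, 75 mm above the counter: upright black block 32 mm (scale x) x 24 mm (along the slide) x 45 mm tall, from 55 to 100 mm above the counter, moving with trim; 140 mm in front of the scale's origin. Pinch it from above, fingers closing along the slide (scale y).
- mug: white ceramic mug, 82 mm across, 92 mm tall, stands on the counter by the scale's jar end; origin at its underside's centre; leave it alone.
- bowl: white ceramic bowl, 130 mm across, 60 mm tall, on the counter by the scale's other end; origin at its underside's centre; leave it alone.
- spare_weight: loose dark steel disc weight, 48 mm across, 30 mm tall, on the counter at the front of the scale's counterweight end; origin at its underside's centre; leave it alone.

How it is judged:
By the outcome, as a careful person would: the job done as asked, in the order asked, and still so for the second after the job is handed in, with the robot touching nothing.
It also fails if it takes over 58 s, if anything falls off the work surface, if the arm or the gripper's body presses on something with over 40 N, if the wrist force passes 120 N, or if a joint passes its speed limit or range.

ROBOT

A 6-joint arm with a two-finger parallel gripper is mounted at the origin on the work surface. World frame = base frame: x ahead of the robot, y to its left, z up, the work surface at z = 0. Lengths are in m, angles in degrees, forces in N, time in s.
With the tool pointing down it reaches from about 0.225 to 0.725 m from the base axis. Payload 3.1 kg.
Tool frame: the origin (TCP) lies at the very end of the fingers, on their centre line; the grasp point (between the pads) lies 19 mm behind it; z points along the fingers, y is the line along which they close (so a half turn about z gives the same grasp; the last joint's range is limited). The gripper opens to 85 mm and grips with 20 to 120 N. Pads are 22 mm wide; open, the fingers measure 114 mm over their backs; the gripper's body (76 mm by 85 mm) begins 54 mm behind the grasp point. The pads swing forward as they close: fully open they stand 13 mm farther back than shut.
Start: joints at [-77.911, 2.75, 5.684, 92.934, 0, 82.678], TCP at [0.174, -0.495, 0.231] pointing down, gripper open.
Joint ranges: [-166.93, 166.93], [-56.73, 111.36], [-69.38, 81.34], [-121.58, 131.49], [-85.45, 84.26], [-180, 180]. Speed limits (degrees/s): [159.86, 159.86, 180, 180, 180, 180].

INTERFACE

Orientations are given as a 3x3 rotation matrix whose columns are the frame's x, y, z axes.
In Python, from station import r gives the robot as it stands.
- The arm moves only by the shell command python3 -m crank 'ROWS' [FORCE]. ROWS is JSON, a list of rows, each a list of 3 entries, a list of its own where there are three numbers: the turn, a rotation vector about the tool's x, y, z in rad, then the shift along the tool's x, y, z in mm, then the closure, from 0 (fully open) to 1 (shut). In form: [[[ax, ay, az], [x, y, z], fingers], ...]. A call has 1 to 20 rows; each row is the pose to reach, as a shift and turn from the pose commanded when the call began, along the tool's axes at that moment; what a row does not reach only later rows make up. A row lasts 1/10 s, in which the tool goes at most 50 mm and 8.59 degrees, less where a joint would pass 70% of its speed; a pose out of reach is approached as far as the arm can. A call with a gripper value outside its range is refused whole. The fingers move at their own pace and stop on an object; FORCE is the grip in N (left out, the last holds). Time passes only in rows, so rows that repeat a pose let the fingers close. It gives the time, the measured TCP pose, the force, the opening and the grip force at its end, in the units of the state.
- r.state(): the state, without advancing time (a new reading comes with each control period).
- r.camera(name): name is "side" or "top" or "wrist"; returns a dict with "color" (384x512x3 uint8, red, green, blue), "fx", "fy", "cx", "cy" (pixels), "position" and "attitude" of the camera in the world. Camera axes: x right, y down, z forward; pixel columns grow to the right and rows downward; lengths in m; the calibration is good to about 2 mm. A picture is of the moment at which its call begins. There is no depth.
- r.sign_off(): hands the job in; it is judged then, once.
The state is a dict: "clock": time; "q": joint angles; "dq": joint speeds; "tau": joint torques, N m; "tcp_pos": TCP position; "ee_rot": TCP orientation; "force": force on the tool from outside, world axes, zero at the start; "wrist_torque": the same for the moment, N m; "gripper_width": finger opening in m; "finger_force": force on a finger pad.
Only numpy, scipy, OpenCV 4.12 (cv2) and the standard library are available. Lean on these libraries where they do the work, as an engineer would, in place of code of your own. Each camera call takes 0.05 s, during which the arm holds its last target. There are 200 camera calls.

## Working session

There is one attempt and no reset: what is moved stays moved. The work goes in short steps, Python scripts to look and compute and a shell command to move; the robot and the scene stay as the last step left them, time stands still between calls to the robot, and variables do not carry over. Pictures are saved under pics/ and viewed, at most 10 in all, crops included, and the job is handed in when it is done.

```bash
mkdir -p pics; ls
python3 - <<'E'
from station import r
import cv2
for n in("side","top"):
    c=r.camera(n); cv2.imwrite(f"pics/{n}0.png",c["color"][:,:,::-1])
    print(n,c["fx"],c["cx"],c["cy"],c["position"],c["attitude"])
print(r.state())
E
```

```text
pics
side 463.1934676663913 253.88587558439306 187.67508150217049 [ 0.39877739 -0.70663636  0.98988888] [[ 0.974946   -0.15487362  0.15966983]
 [-0.22202873 -0.72125689  0.65611869]
 [ 0.01354749 -0.67513159 -0.73757292]]
top 409.77614046625973 252.9793296077997 194.28726631024455 [4.48846598e-01 2.29684477e-04 1.22740025e+00] [[-0.00329063 -0.99191672  0.12684793]
 [-0.99995737  0.00216952 -0.00897537]
 [ 0.00862762 -0.12687205 -0.99188157]]
{'clock': 0.1, 'q': array([-7.79098471e+01,  2.78773052e+00,  5.59962384e+00,  9.29345158e+01,
        5.87482743e-04,  8.26778747e+01]), 'dq': array([-0.06713076, -0.1519027 ,  0.15998939,  0.02636453,  0.0550282 ,
       -0.04561675]), 'tau': array([ 2.24341638e-03, -3.39850187e+01,  3.20936430e+01,  1.57736364e-02,
       -1.62442484e-04, -4.59753750e-06]), 'tcp_pos': array([ 0.17436506, -0.49460025,  0.23023412]), 'ee_rot': array([[ 9.43151522e-01,  3.32362776e-01, -4.38232299e-04],
       [ 3.32362944e-01, -9.43149238e-01,  2.09484082e-03],
       [ 2.82928651e-04, -2.12140449e-03, -9.99997710e-01]]), 'force': array([ 0.84122895,  0.53505692, -1.1935817 ]), 'wrist_torque': array([ 0.00961766, -0.04303942,  0.03534544]), 'finger_force': 0.0, 'gripper_width': 0.08538673399113093}
```

View pics/side0.png

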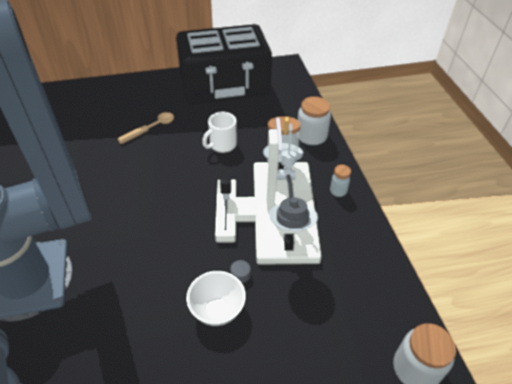

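View pics/top0.png

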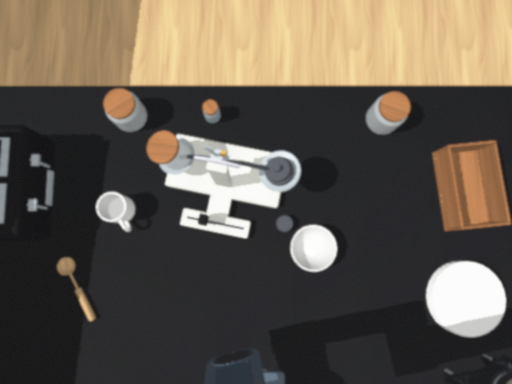

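```bash
cat > h.py <<'E'
import numpy as np, cv2
from station import r
def ray(c,uv):
    d=np.array([(uv[0]-c["cx"])/c["fx"],(uv[1]-c["cy"])/c["fy"],1.]);return np.array(c["position"]),np.array(c["attitude"])@d
def onz(c,uv,z):
    p,d=ray(c,uv);return p+d*(z-p[2])/d[2]
def proj(c,P):
    q=(np.atleast_2d(P)-c["position"])@np.array(c["attitude"]);return np.c_[q[:,0]/q[:,2]*c["fx"]+c["cx"],q[:,1]/q[:,2]*c["fy"]+c["cy"]]
E
python3 - <<'E'
from h import *
c=r.camera("top");im=c["color"]
m=(im.min(2)>120).astype(np.uint8); m[:, :170]=0;m[:,305:]=0;m[:120]=0;m[250:]=0
# track: white pixels below the base (rows>205)
P=[];
for box in [(178,206,255,240)]:
    x0,y0,x1,y1=box;mm=np.zeros_like(m);mm[y0:y1,x0:x1]=m[y0:y1,x0:x1]
    ys,xs=np.nonzero(mm);pts=np.array([onz(c,(x,y),.03)[:2] for x,y in zip(xs,ys)],np.float32)
    print(cv2.minAreaRect(pts),len(pts)); print(cv2.boxPoints(cv2.minAreaRect(pts)))
s=r.camera("side")
a=cv2.resize(im[120:245,140:310,::-1],None,fx=4,fy=4,interpolation=cv2.INTER_CUBIC)
b=cv2.resize(s["color"][105:275,190:350,::-1],None,fx=3.5,fy=3.5,interpolation=cv2.INTER_CUBIC)
cv2.imwrite("pics/a1.png",a);cv2.imwrite("pics/b1.png",b)
k=((im.max(2)<60)).astype(np.uint8);k[:212]=0;k[228:]=0;k[:,:190]=0;k[:,212:]=0
print(np.argwhere(k)[:,::-1].mean(0))
E
```

```text
((0.5332289338111877, 0.09835592657327652), (0.2036232054233551, 0.08388940989971161), 78.29560089111328) 1374
[[ 0.47150263  0.00717027]
 [ 0.55364776 -0.00984773]
 [ 0.5949552   0.18954158]
 [ 0.5128101   0.20655958]]
[203.15384615 219.42307692]
```

View pics/a1.png

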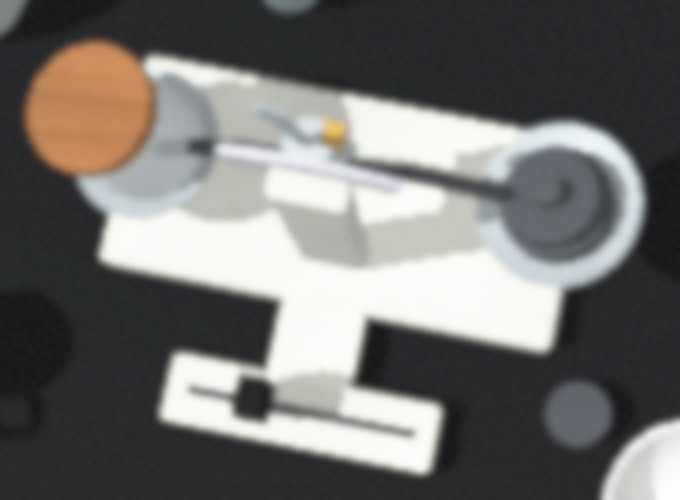

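View pics/b1.png

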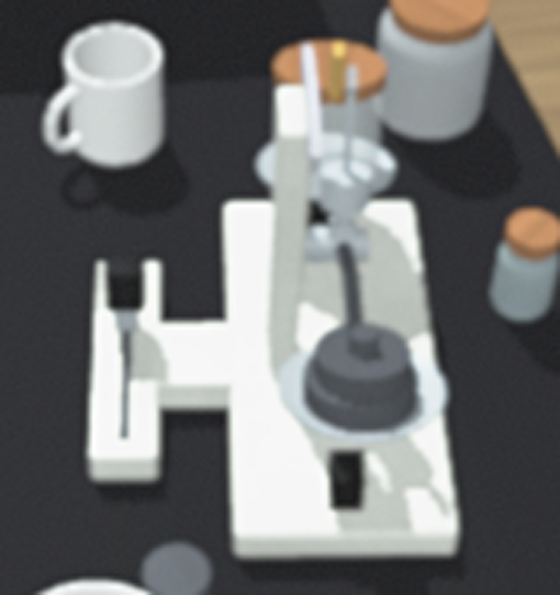

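```bash
cat >> h.py <<'E'
def blob(m,box):
    x0,y0,x1,y1=box;k=np.zeros(m.shape,np.uint8);k[y0:y1,x0:x1]=m[y0:y1,x0:x1]
    n,l,st,ce=cv2.connectedComponentsWithStats(k)
    i=1+np.argmax(st[1:,4]);return ce[i],st[i]
def weights(c):
    im=c["color"].astype(int);return blob((im.max(2)<125)&(im.min(2)>20),(262,170,325,245))
def gold(c,box):
    im=c["color"].astype(int);return blob((im[:,:,0]-im[:,:,2]>50),box)
E
python3 - <<'E'
from h import *
c=r.camera("top");s=r.camera("side")
px=np.array([[180,225],[184.3,207.5],[250.8,221.3],[247.5,238]])
P=np.array([onz(c,p,.03)[:2] for p in px]);print(P,np.linalg.norm(np.roll(P,1,0)-P,axis=1))
# base corners in crop: FL(100,263) FR(548,350) BL(150,55)
bp=np.array([[100,263],[548,348],[150,55]])/4+[140,120]
B=np.array([onz(c,p,.03)[:2] for p in bp]);print(B,np.linalg.norm(B[1]-B[0]),np.linalg.norm(B[2]-B[0]))
print("lid",gold(c,(140,125,180,170)),onz(c,gold(c,(140,125,180,170))[0],.19))
print("gold top",gold(c,(215,140,235,160)))
im=s["color"].astype(int);g=((im[:,:,0]-im[:,:,2]>50));print("side gold region")
print(im[112:140,280:296].tolist()[4][::1]); 
print(im[200:232:3,293].tolist()); print("w",weights(s)); print(im[236:252:3,289].tolist())
E
```

```text
[[ 0.51223079  0.20232834]
 [ 0.56339381  0.19073636]
 [ 0.52243845 -0.00397704]
 [ 0.47394841  0.0057396 ]] [0.20028148 0.05245978 0.19897399 0.04945399]
[[ 0.62792069  0.24871431]
 [ 0.56419675 -0.08100509]
 [ 0.78543149  0.21507601]] 0.33582081612658815 0.16106268016990555
lid (array([161.76749703, 146.53736655]), array([146, 130,  32,  34, 843], dtype=int32)) [0.70651265 0.22630435 0.19      ]
gold top (array([223.12121212, 152.6969697 ]), array([221, 150,   6,   7,  33], dtype=int32))
side gold region
[[112, 85, 65], [113, 85, 64], [114, 86, 65], [113, 86, 65], [119, 93, 68], [132, 107, 74], [140, 116, 78], [137, 113, 77], [119, 98, 71], [97, 79, 64], [82, 67, 60], [71, 62, 58], [62, 56, 55], [55, 52, 53], [47, 49, 52], [46, 50, 53]]
[[109, 115, 121], [80, 84, 89], [76, 80, 84], [107, 112, 118], [103, 110, 114], [78, 81, 85], [76, 80, 85], [84, 88, 93], [79, 83, 88], [87, 92, 97], [195, 206, 210]]
w (array([292.61635945, 210.27764977]), array([277, 175,  32,  53, 868], dtype=int32))
[[29, 30, 29], [37, 37, 37], [38, 39, 40], [32, 32, 32], [32, 33, 33], [169, 174, 168]]
```

```bash
cat >> h.py <<'E'
psi=-.194;O=np.array([.655,.072,0]);R=np.array([[np.cos(psi),-np.sin(psi),0],[np.sin(psi),np.cos(psi),0],[0,0,1]])
W=lambda p:O+R@np.array(p,float)
def beam(p,s):
    C,S=np.cos(s),np.sin(s);return W([p[0],C*p[1]-S*p[2],.15+S*p[1]+C*p[2]])
def weights(c):
    im=c["color"].astype(int);m=((im.max(2)<125)&(im.min(2)>50)).astype(np.uint8)
    return blob(cv2.morphologyEx(m,cv2.MORPH_OPEN,np.ones((7,7),np.uint8)),(262,170,325,250))
def tri(c1,u1,c2,u2):
    p,d=ray(c1,u1);q,e=ray(c2,u2);t=np.linalg.lstsq(np.c_[d,-e],q-p,rcond=None)[0]
    a,b=p+d*t[0],q+e*t[1];return (a+b)/2,np.linalg.norm(a-b)
E
python3 - <<'E'
from h import *
c=r.camera("top");s=r.camera("side")
P,e=tri(c,(223.1,152.7),s,(286.3,125));L=R.T@(P-O);print("fin",L,e,"mark",np.arctan2(-L[1],L[2]-.15))
im=s["color"].astype(int);m=(im[:,:,0]-im[:,:,2]>45)&(im[:,:,1]>.79*im[:,:,0])
u,st=blob(m,(278,110,295,140));print(u,st);P,e=tri(c,(223.1,152.7),s,u);L=R.T@(P-O);print("fin",L,e,"mark",np.arctan2(-L[1],L[2]-.15))
print("weights",weights(s)); print([ (a,proj(s,beam([0,-.15,-.002],a))[0]) for a in(-.25,-.1,0,.1,.25)])
print("lid top pred",proj(c,beam([0,.15,.07],-.25)),"lid meas 161.8,146.5; tip pred",proj(c,beam([0,0,.15],-.25)), proj(s,beam([0,0,.15],-.25)))
g=np.array([.5235,.1284,.1]);print("grip pred",proj(c,g))
st=r.state();T=st["ee_rot"];print("clock",st["clock"]);y=R[:,1]
tgt=W([-.14,.03,.2]);d=(tgt-st["tcp_pos"]);print("tool shift mm",T.T@d*1000, "y in tool",T.T@y, "yaw turn",np.arctan2(*(T.T@y)[[0,1]]))
E
```

```text
fin [ 0.00573229 -0.01172832  0.32040087] 0.002657409678831467 mark 0.0687194254601948
[286.64367816 124.72413793] [284 116   9  18  87]
fin [ 0.00602457 -0.01177173  0.3211122 ] 0.001784861631033398 mark 0.0686871854703714
weights (array([293.07822686, 213.25162973]), array([278, 198,  31,  30, 767], dtype=int32))
[(-0.25, array([285.02500112, 209.60747205])), (-0.1, array([284.53231067, 217.02530333])), (0, array([284.14616753, 221.28113273])), (0.1, array([283.72111142, 224.93974081])), (0.25, array([283.02482886, 229.25332337]))]
lid top pred [[160.2907791  154.97386343]] lid meas 161.8,146.5; tip pred [[202.57608267 154.15554252]] [[282.12738076 119.73936967]]
grip pred [[202.73342812 219.48116557]]
clock 0.4
tool shift mm [ 536.35452582 -472.06552878   31.30574897] y in tool [ 5.07953939e-01 -8.61384174e-01  3.16822805e-04] yaw turn 2.608784819641219
```

```bash
python3 -m crank '[[[0,0,-0.07],[14,-12,0],0],[[0,0,-0.2],[42,-37,1],0],[[0,0,-0.34],[70,-62,3],0],[[0,0,-0.48],[99,-87,4],0],[[0,0,-0.62],[127,-112,6],0],[[0,0,-0.76],[156,-137,8],0],[[0,0,-0.9],[185,-163,10],0],[[0,0,-1.04],[214,-188,12],0],[[0,0,-1.18],[242,-213,14],0],[[0,0,-1.32],[271,-239,15],0],[[0,0,-1.46],[300,-264,17],0],[[0,0,-1.6],[329,-290,19],0],[[0,0,-1.74],[358,-315,21],0],[[0,0,-1.88],[386,-340,22],0],[[0,0,-2.02],[415,-365,24],0],[[0,0,-2.16],[444,-391,26],0],[[0,0,-2.3],[473,-416,28],0],[[0,0,-2.44],[502,-442,30],0],[[0,0,-2.56],[526,-463,31],0],[[0,0,-2.609],[536,-472,31],0]]' 40
cat > where.py <<'E'
from h import *
st=r.state();T=st["ee_rot"];print("q",st["q"].round(1),"clock",st["clock"],"tool y along scale",R.T@T[:,1],"tcp scale",(R.T@(st["tcp_pos"]-O)*1000).round(1))
E
python3 where.py
python3 - <<'E'
from h import *
c=r.camera("wrist");s=r.camera("side");cv2.imwrite("pics/w2.png",np.hstack([c["color"],s["color"][60:,150:400][:384,:]if 0 else cv2.resize(s["color"][90:250,180:350],(288,384))])[:,:,::-1])
E
```

```text
clock: 2.4
tcp_pos: [0.5238, 0.1305, 0.1997]
ee_rot: [[-0.982, 0.187, -0.0], [0.187, 0.982, 0.001], [0.001, 0.0, -1.0]]
force: [0.0, -0.4, 0.4]
gripper_width: 0.0854
finger_force: 0.0
q [ 6.9  4.7  4.1 89.4  0.  17.6] clock 2.4 tool y along scale [-5.67563241e-03  9.99983795e-01  4.43380407e-04] tcp scale [-140.    32.1  199.7]
```

View pics/w2.png

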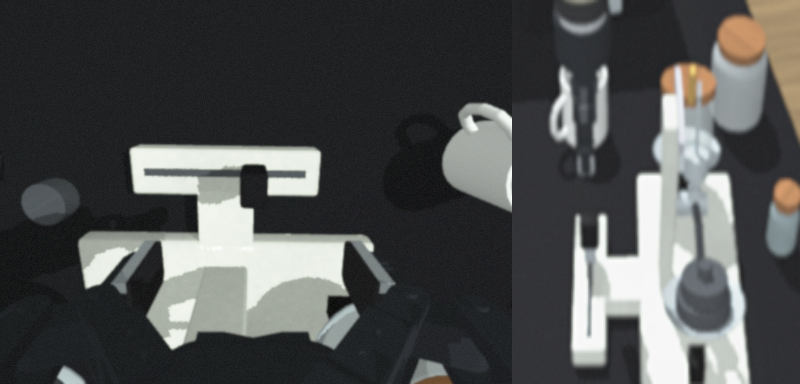

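```bash
python3 -m crank '[[[0,0,0],[0,-2,35],0],[[0,0,0],[0,-2,75],0],[[0,0,0],[0,-2,110],0],[[0,0,0],[0,-2,130],0],[[0,0,0],[0,-2,140],0],[[0,0,0],[0,-2,140],0],[[0,0,0],[0,-2,140],0.4],[[0,0,0],[0,-2,140],0.8],[[0,0,0],[0,-2,140],1],[[0,0,0],[0,-2,140],1],[[0,0,0],[0,-2,140],1]]' 40
cat > est.py <<'E'
from h import *
def swing(c):
    u,st=weights(c);a=np.linspace(-.4,.4,801);v=np.array([proj(c,beam([.02,-.15,-.002],x))[0] for x in a])
    off=OFFV;return np.interp(u[1]-off,v[:,1],a),u,st
import os
OFFV=float(open("off.txt").read()) if os.path.exists("off.txt") else 0.
def trim():
    st=r.state();return -(R.T@(st["tcp_pos"]-O))[1]+.06,st["clock"],st
E
python3 where.py
python3 - <<'E'
from est import *
c=r.camera("side");s,u,st=swing(c);v=proj(c,beam([.02,-.15,-.002],-.25))[0];print(u,st,v,s);open("off.txt","w").write(str(u[1]-v[1]))
i=c["color"];w=r.camera("wrist");cv2.imwrite("pics/w3.png",np.hstack([w["color"],cv2.resize(i[90:250,180:350],(288,384))])[:,:,::-1])
E
```

```text
clock: 3.6
tcp_pos: [0.5237, 0.1267, 0.0616]
ee_rot: [[-0.981, 0.193, 0.002], [0.193, 0.981, 0.001], [-0.002, 0.002, -1.0]]
force: [0.3, 1.9, 2.9]
gripper_width: 0.0237
finger_force: 42.2
q [ 6.4  6.4 -9.8 73.6  0.  17.6] clock 3.6 tool y along scale [2.34162967e-04 9.99998845e-01 1.50149226e-03] tcp scale [-139.3   28.4   61.6]
[292.87760417 213.50260417] [277 199  32  29 768] [293.84563473 209.4805719 ] -0.1716159845914443
```

View pics/w3.png

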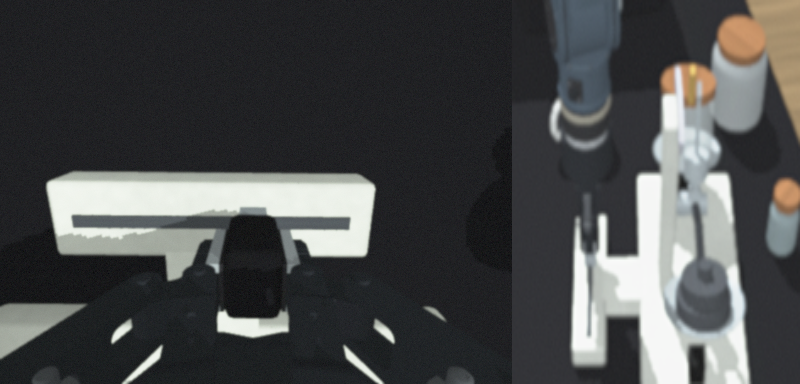

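```bash
cat > ctl.py <<'E'
# usage: ctl.py TARGET ROWS_N trims(mm) of the rows just run...
import sys,json
from est import *
from scipy.optimize import least_squares
L=json.load(open("log.json")) if os.path.exists("log.json") else {"k":[],"m":[]}
tgt,N=float(sys.argv[1]),int(sys.argv[2]);rows=[float(x)/1e3 for x in sys.argv[3:]]
tr,t,st=trim()
for i,u in enumerate(rows[:-1]): L["k"].append([t-.1*(len(rows)-1-i),u])
L["k"].append([t,tr])
for _ in range(2):
    tr,t,st=trim();c=r.camera("side");s,u,_b=swing(c);L["m"].append([t,s])
tr,t,st=trim();L["k"].append([t,tr]);json.dump(L,open("log.json","w"))
k=np.array(L["k"]);m=np.array(L["m"]);J,D,dt=.028,.002,.01
def step(x,a,b,u):
    w=x[1]+dt*(a*x[0]+b+(u-.06)-D*x[1])/J;th=x[0]+dt*w
    lo,hi=th<=-.25,th>=.25;w=np.where((lo&(w<0))|(hi&(w>0)),0,w);return np.array([np.clip(th,-.25,.25),w])
g=np.random.default_rng(0);n=6000
x=np.array([np.full(n,-.25),np.zeros(n)]);a=g.uniform(.01,.11,n);b=g.uniform(-.02,.02,n)
tt=m[0,0];j=0
while True:
    while j<len(m) and m[j,0]<=tt+1e-6:
        w=np.exp(-.5*((m[j,1]-x[0])/.01)**2)+1e-9;i=g.choice(n,n,p=w/w.sum());x=x[:,i]
        a=np.clip(a[i]+g.normal(0,.001,n),.005,.115);b=b[i]+g.normal(0,.0004,n);j+=1
    if tt>=t-1e-6: break
    x[1]+=(x[0]>-.25)*g.normal(0,.004,n);x=step(x,a,b,np.interp(tt+dt/2,k[:,0],k[:,1]));tt+=dt
am,bm,x0=a.mean(),b.mean(),x.mean(1);us=np.clip(.06-bm-am*tgt,.003,.117)
def run(us_,full=False):
    kt=np.arange(len(us_)+1)*.1;ku=np.r_[tr,us_];y=x0.copy();o=[]
    for q in range(int(len(us_)*10)):
        y=step(y,am,bm,np.interp(q*dt+dt/2,kt,ku))
        if q%10==9:o.append(y[0])
    return (y,o)
h=(N-1)//2;mk=lambda p:np.r_[np.full(h,p[0]),np.full(N-1-h,p[1]),us]
f=lambda p:np.r_[(run(mk(p))[0]-[tgt,0])*[10,7],(p-us)*3]
p=least_squares(f,[us,us],bounds=(.003,.117),diff_step=1e-3).x
print("t %.2f trim %.1f meas %s F %.1f"%(t,tr*1e3,m[-2:,1].round(3),st["finger_force"]),"th %.3f±%.3f w %.3f±%.3f a %.3f±%.3f b %.4f±%.4f"%(x0[0],x[0].std(),x0[1],x[1].std(),am,a.std(),bm,b.std()))
print("u* %.1f plan"%(us*1e3),(mk(p)*1e3).round(0),"shift",(-(mk(p)-tr)*1e3).round(0),"pred",np.round(run(mk(p))[1],3))
E
python3 -m crank '[[[0,0,0],[0,-8,0],1],[[0,0,0],[0,-17,0],1],[[0,0,0],[0,-26,0],1],[[0,0,0],[0,-32,0],1],[[0,0,0],[0,-34,0],1]]' && python3 ctl.py 0.07 6 40 48 57 64 66
```

```text
clock: 4.2
tcp_pos: [0.5167, 0.0925, 0.0617]
ee_rot: [[-0.981, 0.193, 0.002], [0.193, 0.981, 0.001], [-0.002, 0.001, -1.0]]
force: [-1.5, 3.1, 6.1]
gripper_width: 0.0237
finger_force: 42.6
t 4.30 trim 66.7 meas [-0.251 -0.251] F 42.6 th -0.250±0.001 w 0.009±0.018 a 0.060±0.029 b 0.0004±0.0115
u* 55.4 plan [55. 55. 55. 55. 55. 55.] shift [11. 11. 11. 11. 11. 11.] pred [-0.25 -0.25 -0.25 -0.25 -0.25 -0.25]
```

```bash
python3 -m crank '[[[0,0,0],[0,-2,0],1],[[0,0,0],[0,-4,0],1],[[0,0,0],[0,-6,0],1],[[0,0,0],[0,-8,0],1],[[0,0,0],[0,-10,0],1]]' && python3 ctl.py 0.07 6 69 71 73 75 77
```

```text
clock: 4.8
tcp_pos: [0.5148, 0.0832, 0.0617]
ee_rot: [[-0.981, 0.193, 0.002], [0.193, 0.981, 0.001], [-0.001, 0.001, -1.0]]
force: [-2.2, 1.8, 6.5]
gripper_width: 0.0235
finger_force: 42.6
t 4.90 trim 76.3 meas [-0.235 -0.229] F 42.6 th -0.230±0.012 w 0.095±0.054 a 0.063±0.028 b 0.0048±0.0091
u* 50.8 plan [51. 51. 51. 51. 51. 51.] shift [26. 26. 26. 26. 26. 26.] pred [-0.221 -0.217 -0.22  -0.229 -0.244 -0.25 ]
```

```bash
sed -i 's/^p=least_squares.*/p=min((least_squares(f,i,bounds=(.003,.117),diff_step=1e-3) for i in ([us,us],[.08,.05],[.05,.08])),key=lambda z:z.cost).x/' ctl.py; python3 -m crank '[[[0,0,0],[0,0,0],1],[[0,0,0],[0,0,0],1],[[0,0,0],[0,0,0],1]]' && python3 ctl.py 0.07 9 76 76 76
```

```text
clock: 5.2
tcp_pos: [0.5147, 0.0829, 0.0617]
ee_rot: [[-0.981, 0.193, 0.001], [0.193, 0.981, 0.0], [-0.001, 0.001, -1.0]]
force: [-1.4, 0.9, 6.5]
gripper_width: 0.0238
finger_force: 42.7
t 5.30 trim 76.4 meas [-0.169 -0.156] F 42.7 th -0.142±0.008 w 0.294±0.035 a 0.063±0.028 b 0.0081±0.0068
u* 47.5 plan [58. 58. 58. 58. 25. 25. 25. 25. 47.] shift [18. 18. 18. 18. 51. 51. 51. 51. 29.] pred [-0.111 -0.079 -0.047 -0.014  0.019  0.044  0.06   0.068  0.069]
```

```bash
python3 -m crank '[[[0,0,0],[0,18,0],1],[[0,0,0],[0,18,0],1],[[0,0,0],[0,18,0],1]]' && python3 ctl.py 0.07 6 58 58 58
```

```text
clock: 5.6
tcp_pos: [0.5185, 0.1011, 0.0617]
ee_rot: [[-0.981, 0.192, 0.002], [0.192, 0.981, 0.001], [-0.002, 0.001, -1.0]]
force: [-1.2, 1.7, 6.4]
gripper_width: 0.0235
finger_force: 42.7
t 5.70 trim 58.0 meas [-0.049 -0.025] F 42.6 th -0.012±0.009 w 0.347±0.053 a 0.068±0.024 b 0.0093±0.0054
u* 46.0 plan [17. 17. 34. 34. 34. 46.] shift [41. 41. 24. 24. 24. 12.] pred [0.021 0.045 0.058 0.067 0.07  0.071]
```

```bash
python3 -m crank '[[[0,0,0],[0,41,0],1],[[0,0,0],[0,41,0],1],[[0,0,0],[0,24,0],1]]' && python3 ctl.py 0.07 6 17 17 34
```

```text
clock: 6.0
tcp_pos: [0.5237, 0.1264, 0.0617]
ee_rot: [[-0.982, 0.19, 0.003], [0.19, 0.982, 0.002], [-0.003, 0.002, -1.0]]
force: [0.5, 2.1, 5.9]
gripper_width: 0.0234
finger_force: 43.1
t 6.10 trim 35.3 meas [0.015 0.007] F 42.5 th 0.002±0.009 w -0.156±0.049 a 0.034±0.015 b 0.0016±0.0029
u* 56.0 plan [117. 117.  39.  39.  39.  56.] shift [-82. -82.  -4.  -4.  -4. -21.] pred [-0.013 -0.01   0.007  0.022  0.03   0.033]
```

```bash
python3 -m crank '[[[0,0,0],[0,-48,0],1],[[0,0,0],[0,-60,0],1],[[0,0,0],[0,-25,0],1]]' && python3 ctl.py 0.07 6 83 95 60
```

```text
clock: 6.4
tcp_pos: [0.5171, 0.0945, 0.0616]
ee_rot: [[-0.98, 0.2, -0.001], [0.2, 0.98, -0.004], [-0.0, -0.004, -1.0]]
force: [-1.4, -3.5, 6.6]
gripper_width: 0.0236
finger_force: 42.2
t 6.50 trim 58.0 meas [-0.047 -0.046] F 42.7 th -0.047±0.008 w -0.030±0.033 a 0.025±0.008 b -0.0002±0.0015
u* 58.5 plan [117. 117.  28.  28.  28.  59.] shift [-59. -59.  30.  30.  30.  -0.] pred [-0.047 -0.029  0.001  0.025  0.037  0.04 ]
```

```bash
sed -i 's/kt=np.arange(len(us_)+1)\*.1;ku=np.r_\[tr,us_\]/kt=np.r_[0,.04+np.arange(len(us_)+1)*.1];ku=np.r_[tr,tr,us_]/; s/^k=np.array(L\["k"\]);/k=np.array(L["k"]);k[:,0]+=.04;/; s/bounds=(.003,.117),diff/bounds=(.015,.105),diff/' ctl.py
python3 -m crank '[[[0,0,0],[0,-35,0],1],[[0,0,0],[0,-35,0],1],[[0,0,0],[0,0,0],1]]' && python3 ctl.py 0.07 7 93 93 58
```

```text
clock: 6.8
tcp_pos: [0.5173, 0.0956, 0.0616]
ee_rot: [[-0.98, 0.198, -0.0], [0.198, 0.98, -0.004], [-0.001, -0.004, -1.0]]
force: [-0.8, -2.8, 7.3]
gripper_width: 0.0235
finger_force: 42.2
t 6.90 trim 57.6 meas [-0.017  0.001] F 42.8 th 0.005±0.008 w 0.232±0.030 a 0.025±0.008 b 0.0002±0.0014
u* 58.0 plan [42. 42. 42. 54. 54. 54. 58.] shift [16. 16. 16.  4.  4.  4. -0.] pred [0.028 0.046 0.058 0.065 0.068 0.07  0.07 ]
```

```bash
python3 -m crank '[[[0,0,0],[0,16,0],1],[[0,0,0],[0,16,0],1],[[0,0,0],[0,16,0],1],[[0,0,0],[0,4,0],1]]' && python3 ctl.py 0.07 7 42 42 42 54
```

```text
clock: 7.3
tcp_pos: [0.5192, 0.1047, 0.0617]
ee_rot: [[-0.982, 0.191, 0.002], [0.191, 0.982, 0.001], [-0.002, 0.002, -1.0]]
force: [-0.6, 1.9, 7.7]
gripper_width: 0.0236
finger_force: 42.9
t 7.40 trim 56.3 meas [0.087 0.079] F 42.6 th 0.086±0.008 w 0.062±0.032 a 0.026±0.008 b 0.0005±0.0013
u* 57.7 plan [42. 42. 42. 67. 67. 67. 58.] shift [ 14.  14.  14. -10. -10. -10.  -1.] pred [0.091 0.094 0.091 0.084 0.076 0.072 0.071]
```

```bash
python3 -m crank '[[[0,0,0],[0,13,0],1],[[0,0,0],[0,13,0],1],[[0,0,0],[0,10,0],1],[[0,0,0],[0,-8,0],1]]' && python3 ctl.py 0.07 7 43 43 46 64
python3 - <<'E'
from h import *
c=r.camera("side")["color"];t=r.camera("top")["color"]
cv2.imwrite("pics/p4.png",np.hstack([cv2.resize(c[95:175,255:325],(420,480),interpolation=2),cv2.resize(t[130:190,190:237],(376,480),interpolation=2)])[:,:,::-1])
E
```

```text
clock: 7.8
tcp_pos: [0.5176, 0.0971, 0.0617]
ee_rot: [[-0.982, 0.191, 0.002], [0.191, 0.982, 0.002], [-0.002, 0.002, -1.0]]
force: [-0.7, 2.5, 6.4]
gripper_width: 0.0234
finger_force: 43.0
t 7.90 trim 64.7 meas [0.059 0.04 ] F 42.5 th 0.041±0.008 w -0.137±0.031 a 0.022±0.007 b -0.0005±0.0011
u* 58.9 plan [89. 89. 89. 41. 41. 41. 59.] shift [-24. -24. -24.  24.  24.  24.   6.] pred [0.029 0.024 0.029 0.044 0.058 0.066 0.069]
```

View pics/p4.png

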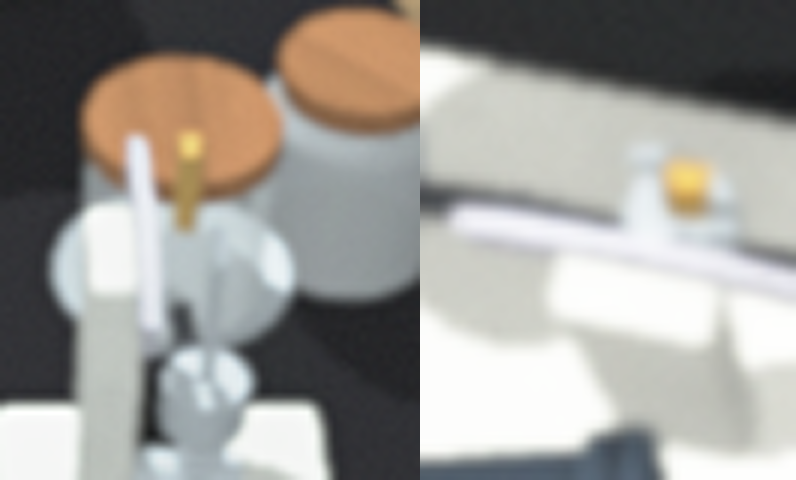

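```bash
python3 ctl.py 0.07 7
python3 - <<'E'
from h import *
c=r.camera("top")
for a in(-.25,-.05,0,.03,.07,.1): print(a,proj(c,beam([.02,0,.15],a)).round(1),proj(c,beam([.02,0,.14],a)).round(1))
for a in(0,.05,.1): print("fin",a,proj(c,beam([.006,0,.17],a)).round(1))
E
```

```text
t 8.10 trim 64.2 meas [0.025 0.03 ] F 42.6 th 0.019±0.008 w -0.097±0.030 a 0.023±0.007 b -0.0004±0.0012
u* 58.8 plan [90. 90. 90. 37. 37. 37. 59.] shift [-26. -26. -26.  27.  27.  27.   5.] pred [0.011 0.01  0.019 0.038 0.056 0.066 0.068]
-0.25 [[204.3 145.9]] [[205.8 147.1]]
-0.05 [[216.7 147.8]] [[217.2 148.9]]
0 [[219.8 148.4]] [[220.1 149.4]]
0.03 [[221.8 148.8]] [[221.9 149.8]]
0.07 [[224.3 149.3]] [[224.3 150.2]]
0.1 [[226.2 149.7]] [[226.  150.6]]
fin 0 [[218.  152.2]]
fin 0.05 [[221.7 153. ]]
fin 0.1 [[225.4 153.7]]
```

```bash
cat >> est.py <<'E'
def lid(c):
    im=c["color"].astype(int);m=((im[:,:,0]-im[:,:,2]>38)&(im[:,:,0]>70)).astype(np.uint8)
    k=np.zeros_like(m);k[100:150,262:302]=m[100:150,262:302]
    pts=np.argwhere(k)[:,::-1].astype(np.int32);h=cv2.convexHull(pts);M=cv2.moments(h);return np.array([M["m10"]/M["m00"],M["m01"]/M["m00"]]),cv2.boundingRect(h)
E
python3 - <<'E'
from est import *
c=r.camera("side");d=dict(c);d["color"]=cv2.imread("pics/side0.png")[:,:,::-1]
for q in(d,c): print("lid",lid(q),"w",swing(q))
for a in(-.25,-.1,-.05,0,.05,.1): print(a,"lid",proj(c,beam([.02,.15,.07],a))[0].round(2),"w",proj(c,beam([.02,-.15,-.002],a))[0].round(2),proj(c,beam([.02,-.15,.025],a))[0].round(2))
w=c["color"][185:250,265:330];o=d["color"][185:250,265:330]
cv2.imwrite("pics/wt.png",cv2.resize(np.hstack([o,w,c["color"][95:160,250:315]])[:,:,::-1],None,fx=4,fy=4,interpolation=2))
E
```

```text
lid (array([286.7467397, 120.681012 ]), (268, 103, 34, 31)) w (np.float64(-0.2532467050454116), array([293.04817708, 213.32942708]), array([278, 198,  31,  30, 768], dtype=int32))
lid (array([285.62125468, 116.08824906]), (268, 103, 34, 30)) w (np.float64(0.027035941187208153), array([292.44346549, 226.22173275]), array([277, 212,  30,  29, 681], dtype=int32))
-0.25 lid [283.72 123.21] w [293.85 209.48] [294.49 199.66]
-0.1 lid [284.44 117.78] w [293.24 216.9 ] [294.04 208.47]
-0.05 lid [284.71 116.19] w [293.01 219.1 ] [293.86 211.18]
0 lid [284.98 114.71] w [292.76 221.15] [293.66 213.76]
0.05 lid [285.26 113.36] w [292.51 223.06] [293.45 216.21]
0.1 lid [285.56 112.14] w [292.25 224.81] [293.22 218.52]
```

View pics/wt.png

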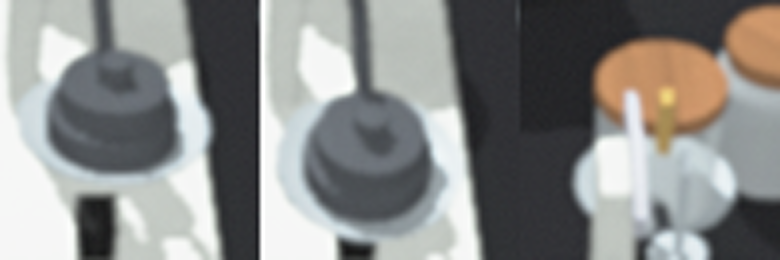

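```bash
sed -i 's/262:302\]/262:299]/g' est.py; python3 ctl.py 0.07 7
python3 - <<'E'
from est import *
c=r.camera("side");t=r.camera("top");np.savez("snap.npz",s=c["color"],t=t["color"])
d=dict(c);d["color"]=cv2.imread("pics/side0.png")[:,:,::-1];t0=cv2.imread("pics/top0.png")[:,:,::-1]
for q in(d,c):
    im=q["color"].astype(int);print("lid",lid(q),"w",swing(q)[0]); 
    # lid top edge row per column, subpixel: first crossing of R-B>25
    for x in(273,276,279,291,294):
        p=(im[95:140,x,0]-im[95:140,x,2]);i=np.argmax(p>25);j=np.max(np.nonzero(p>25));print(x,i+95,j+95,end="; ")
    print()
from h import *
a=cv2.resize(np.hstack([t0[135:175,190:240],t["color"][135:175,190:240]])[:,:,::-1],None,fx=7,fy=7,interpolation=2);cv2.imwrite("pics/tt.png",a)
E
```

```text
t 8.30 trim 64.0 meas [0.017 0.037] F 42.6 th 0.020±0.007 w -0.025±0.029 a 0.025±0.007 b 0.0003±0.0014
u* 58.0 plan [76. 76. 76. 42. 42. 42. 58.] shift [-12. -12. -12.  22.  22.  22.   6.] pred [0.019 0.022 0.031 0.046 0.059 0.067 0.069]
lid (array([283.64834308, 124.30097466]), (268, 116, 31, 18)) w -0.2532467050454116
273 117 128; Traceback (most recent call last):
  File "<stdin>", line 8, in <module>
    return _wrapreduction(a, np.maximum, 'max', axis, None, out,
                          keepdims=keepdims, initial=initial, where=where)
    return ufunc.reduce(obj, axis, dtype, out, **passkwargs)
           ~~~~~~~~~~~~^^^^^^^^^^^^^^^^^^^^^^^^^^^^^^^^^^^^^
ValueError: zero-size array to reduction operation maximum which has no identity
```

Run:
```python
from est import *
c=r.camera("side");z=np.load("snap.npz")
d=dict(c);d["color"]=cv2.imread("pics/side0.png")[:,:,::-1];t0=cv2.imread("pics/top0.png")[:,:,::-1]
e=dict(c);e["color"]=z["s"]
for q in(d,e): print("lid",lid(q),"w",swing(q)[0])
cv2.imwrite("pics/tt.png",cv2.resize(np.hstack([t0[135:175,190:240],z["t"][135:175,190:240]])[:,:,::-1],None,fx=7,fy=7,interpolation=2))
```

```text
lid (array([283.64834308, 124.30097466]), (268, 116, 31, 18)) w -0.2532467050454116
lid (array([284.00186966, 116.95379274]), (268, 105, 31, 28)) w 0.022219492701341444
```

View pics/tt.png

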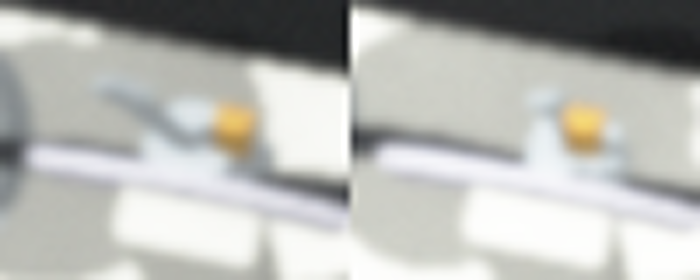

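```bash
python3 - <<'E'
from est import *
z=np.load("snap.npz");d=cv2.imread("pics/side0.png")[:,:,::-1]
for th in(110,125,140,155):
  for im in(d,z["s"]):
    i=im.astype(int);m=((i.max(2)<th)&(i.min(2)>50)).astype(np.uint8)
    u,st=blob(cv2.morphologyEx(m,cv2.MORPH_OPEN,np.ones((7,7),np.uint8)),(262,170,325,250));print(th,u.round(2),st)
# pointer tip in top: difference wrt rest image
t0=cv2.imread("pics/top0.png")[:,:,::-1].astype(int);t=z["t"].astype(int);print((t-t0)[145:156:1,210:228].sum(2)//3)
print(t[145:153,210:228].sum(2)//3)
E
python3 ctl.py 0.07 7
```

```text
110 [296.69 219.29] [286 212  23  16 327]
110 [293.55 232.35] [282 226  25  14 283]
125 [293.05 213.33] [278 198  31  30 768]
125 [292.65 226.04] [278 212  29  28 657]
140 [293.03 213.17] [277 198  32  30 802]
140 [291.92 224.47] [277 208  31  33 825]
155 [292.96 213.1 ] [277 197  32  32 835]
155 [291.88 224.5 ] [276 207  32  35 879]
[[ 16  17  19  18  17  19  18  17  17  18  18  16  17  16  12  -7 -29 -43]
 [ 14  14  15  17  16  18  19  19  21  19  19  16  17  17  14   4 -22 -39]
 [ 13  14  16  17  17  21  23  26  25  24  18  17  16  16  15  10 -10 -31]
 [ 20  18  18  17  17  22  25  27  26  19  15  13  14  16  16  14   0 -28]
 [ 35  30  26  17   9   7   7   6   1  -4  -6   4  12  14  16  15   4 -22]
 [ 47  44  37  19  -2 -13 -18 -23 -31 -35 -24  -3   8  14  14  13   8  -9]
 [ 45  48  44  27   1 -15 -20 -24 -32 -39 -27  -4   9  12  14  14  14  -3]
 [ 34  39  43  40  24   5   1   0  -4 -15 -14   1  11  12  14  22  26  11]
 [ 15  19  26  38  39  36  35  34  35  25  11  10  12  13  15  26  38  25]
 [ -3 -11  -1  17  38  58  65  67  66  58  31  17  13  14  15  29  37  26]
 [-29 -39 -34 
[... 192 characters left out ...]
97 197 198 196 195]
 [202 202 200 200 199 203 207 209 208 205 199 198 197 196 196 196 196 196]
 [202 200 200 199 202 210 217 219 216 207 198 195 195 196 196 197 197 196]
 [202 200 199 199 203 212 217 216 210 199 190 191 195 193 194 196 196 196]
 [202 201 200 200 201 205 206 202 192 184 186 191 193 194 193 195 195 196]
 [201 201 200 200 199 202 205 204 194 183 185 191 193 193 194 195 198 199]
 [201 200 199 200 199 204 217 222 215 195 185 186 191 192 191 195 203 209]]
t 8.55 trim 64.0 meas [0.02  0.016] F 42.6 th 0.019±0.007 w 0.016±0.030 a 0.025±0.007 b 0.0002±0.0014
u* 58.0 plan [70. 70. 70. 44. 44. 44. 58.] shift [-6. -6. -6. 20. 20. 20.  6.] pred [0.021 0.027 0.037 0.05  0.061 0.068 0.069]
```

```bash
sed -i 's/im.max(2)<125/im.max(2)<150/' h.py; sed -i 's/off=OFFV;return np.interp(u\[1\]-off,v\[:,1\],a),u,st/off=OFFV;return -.25+(np.interp(u[1]-off,v[:,1],a)+.25)\/1.17,u,st/' est.py
sed -i 's/^x=np.array(\[np.full.*/x=np.array([g.normal(m[0,1],.01,n),g.normal(0,.08,n)]);a=g.uniform(.01,.11,n);b=g.uniform(-.02,.02,n)/' ctl.py; mv log.json old.json
python3 - <<'E'
from est import *
c=r.camera("side");d=dict(c);d["color"]=cv2.imread("pics/side0.png")[:,:,::-1]
open("off.txt","w").write(str(weights(d)[0][1]-proj(c,beam([.02,-.15,-.002],-.25))[0][1]))
E
python3 ctl.py 0.07 9
```

```text
t 8.70 trim 64.0 meas [-0.036 -0.034] F 42.6 th -0.035±0.009 w 0.010±0.087 a 0.061±0.029 b 0.0003±0.0114
u* 55.4 plan [78. 78. 78. 78. 38. 38. 38. 38. 55.] shift [-14. -14. -14. -14.  26.  26.  26.  26.   9.] pred [-0.033 -0.028 -0.016  0.001  0.024  0.045  0.059  0.067  0.069]
```

```bash
python3 -m crank '[[[0,0,0],[0,-13,0],1],[[0,0,0],[0,-13,0],1],[[0,0,0],[0,-13,0],1],[[0,0,0],[0,-8,0],1]]' && python3 ctl.py 0.07 7 77 77 77 72
```

```text
clock: 9.1
tcp_pos: [0.5155, 0.0867, 0.0617]
ee_rot: [[-0.981, 0.194, 0.001], [0.194, 0.981, -0.002], [-0.001, -0.001, -1.0]]
force: [-1.0, -0.7, 7.0]
gripper_width: 0.0234
finger_force: 42.6
t 9.20 trim 71.6 meas [0.013 0.02 ] F 42.7 th 0.036±0.011 w 0.273±0.091 a 0.062±0.028 b 0.0011±0.0075
u* 54.6 plan [55. 55. 55. 55. 55. 55. 55.] shift [17. 17. 17. 17. 17. 17. 17.] pred [0.066 0.098 0.13  0.164 0.199 0.237 0.25 ]
```

```bash
sed -i 's/(\[us,us\],\[.08,.05\],/([us,us],[.02,.05],[.03,.03],[.09,.08],[.08,.05],/' ctl.py; python3 -m crank '[[[0,0,0],[0,45,0],1],[[0,0,0],[0,45,0],1],[[0,0,0],[0,24,0],1]]' && python3 ctl.py 0.07 7 27 27 48
```

```text
clock: 9.5
tcp_pos: [0.5211, 0.114, 0.0617]
ee_rot: [[-0.982, 0.189, 0.003], [0.189, 0.982, 0.002], [-0.002, 0.003, -1.0]]
force: [0.1, 2.7, 6.3]
gripper_width: 0.0239
finger_force: 43.3
t 9.60 trim 48.6 meas [0.082 0.089] F 42.6 th 0.087±0.009 w 0.001±0.053 a 0.060±0.028 b -0.0023±0.0028
u* 58.1 plan [56. 56. 56. 62. 62. 62. 58.] shift [ -7.  -7.  -7. -13. -13. -13.  -9.] pred [0.085 0.083 0.079 0.075 0.072 0.071 0.07 ]
```

```bash
python3 -m crank '[[[0,0,0],[0,-6,0],1],[[0,0,0],[0,-6,0],1],[[0,0,0],[0,-8,0],1]]' && python3 ctl.py 0.07 7 55 55 57
```

```text
clock: 9.9
tcp_pos: [0.519, 0.1035, 0.0617]
ee_rot: [[-0.981, 0.193, 0.002], [0.193, 0.981, 0.001], [-0.002, 0.001, -1.0]]
force: [-0.7, 0.9, 6.2]
gripper_width: 0.0235
finger_force: 42.6
t 10.00 trim 55.6 meas [0.109 0.109] F 42.5 th 0.112±0.009 w 0.062±0.045 a 0.073±0.025 b -0.0002±0.0019
u* 55.1 plan [26. 26. 26. 73. 73. 73. 55.] shift [ 29.  29.  29. -17. -17. -17.   0.] pred [0.118 0.12  0.112 0.097 0.082 0.074 0.071]
```

```bash
python3 -m crank '[[[0,0,0],[0,29,0],1],[[0,0,0],[0,29,0],1],[[0,0,0],[0,25,0],1],[[0,0,0],[0,-13,0],1]]' && python3 ctl.py 0.07 6 27 27 31 69
```

```text
clock: 10.4
tcp_pos: [0.5169, 0.0937, 0.0617]
ee_rot: [[-0.982, 0.188, 0.003], [0.188, 0.982, 0.003], [-0.002, 0.004, -1.0]]
force: [-0.1, 3.3, 5.7]
gripper_width: 0.0236
finger_force: 43.7
t 10.50 trim 71.1 meas [0.101 0.097] F 42.5 th 0.090±0.009 w -0.108±0.036 a 0.077±0.020 b -0.0002±0.0017
u* 54.8 plan [57. 57. 58. 58. 58. 55.] shift [14. 14. 13. 13. 13. 16.] pred [0.082 0.078 0.074 0.072 0.07  0.07 ]
```

```bash
python3 -m crank '[[[0,0,0],[0,14,0],1],[[0,0,0],[0,14,0],1],[[0,0,0],[0,13,0],1]]' && python3 ctl.py 0.07 6 57 57 58
python3 - <<'E'
from h import *
t0=cv2.imread("snap0.png") if 0 else None
t=r.camera("top")["color"];s=r.camera("side")["color"];np.savez("snap2.npz",s=s,t=t)
cv2.imwrite("pics/z.png",np.hstack([cv2.resize(t[135:175,195:240],(450,400),interpolation=2),cv2.resize(s[100:170,265:310],(257,400),interpolation=2)])[:,:,::-1])
E
python3 ctl.py 0.07 6
```

```text
clock: 10.8
tcp_pos: [0.519, 0.1036, 0.0617]
ee_rot: [[-0.981, 0.193, 0.002], [0.193, 0.981, 0.0], [-0.002, 0.001, -1.0]]
force: [-0.6, 2.0, 6.2]
gripper_width: 0.0232
finger_force: 42.6
t 10.90 trim 55.4 meas [0.087 0.082] F 42.6 th 0.084±0.008 w 0.001±0.032 a 0.082±0.016 b -0.0002±0.0017
u* 54.4 plan [44. 44. 60. 60. 60. 54.] shift [11. 11. -4. -4. -4.  1.] pred [0.084 0.083 0.078 0.074 0.071 0.071]
t 11.10 trim 55.4 meas [0.082 0.079] F 42.6 th 0.081±0.008 w 0.005±0.031 a 0.080±0.017 b -0.0002±0.0018
u* 54.6 plan [45. 45. 59. 59. 59. 55.] shift [10. 10. -4. -4. -4.  1.] pred [0.082 0.081 0.077 0.073 0.071 0.071]
```

View pics/z.png

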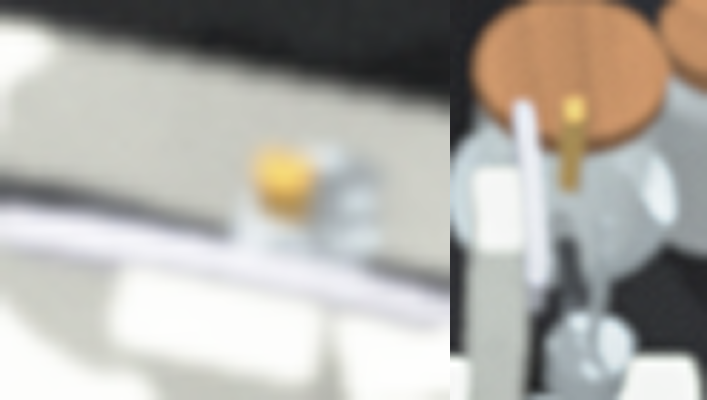

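Run:
```python
import numpy as np
a=np.load("snap.npz")["t"].astype(int);b=np.load("snap2.npz")["t"].astype(int)
print("cols 214..237"); print(b[145:162,214:238].sum(2)//3); print((b-a)[145:162,214:238].sum(2)//3)
```

```text
cols 214..237
[[199 197 199 199 199 198 198 196 196 196 193 192 193 189 185 179 174 170
  166 157 143 132 126 120]
 [198 198 198 199 199 198 197 196 197 198 196 196 195 196 195 194 193 193
  191 186 179 176 172 168]
 [199 198 199 200 199 199 197 197 196 198 197 196 198 197 196 196 197 198
  197 197 195 194 194 193]
 [199 199 199 198 197 198 199 198 198 198 198 200 199 199 199 197 198 198
  199 199 199 199 199 200]
 [198 199 199 198 199 198 198 199 199 198 201 206 210 210 207 200 196 197
  199 200 200 201 202 201]
 [199 199 198 197 198 197 198 198 197 198 203 210 217 220 214 200 192 191
  195 199 202 202 202 202]
 [198 199 199 197 196 197 197 196 196 195 199 204 209 213 207 194 183 183
  188 194 200 203 203 202]
 [198 198 198 198 197 196 194 191 191 193 190 187 184 185 183 178 175 176
  183 191 199 202 205 205]
 [198 197 197 198 198 198 188 179 178 180 176 172 165 165 168 177 183 187
  187 192 199 202 205 205]
 [197 198 198 197 201 205 190 165 153 154 153 152 156 160 172 189 203 204
  198 196 200 202 205 205]
 [188 191 194 197 204 211 198 168 147 141 140 145 152 163 176 196 210 208
  
[... 1649 characters left out ...]
30 -39 -42 -32 -12   8  11   6   1  -4 -12 -26 -30 -18   4  15  11
    2  -4  -3  -2  -1  -3]
 [-27 -49 -57 -52 -34 -10   8  17  12   4  -5 -13 -23 -20  -9   2   4   0
   -6  -5  -4  -1  -1  -4]
 [-33 -71 -84 -71 -41 -14   3  10  12   3 -12 -27 -31 -25 -11   3   7   5
   -2  -3  -2  -1  -1  -3]
 [-20 -54 -75 -70 -40 -14  -3   2   2  -3 -15 -27 -34 -25  -3  16  24  21
   14   2   1   0  -1   0]
 [ -5 -15 -28 -32 -21 -10  -4  -1  -1  -3  -9 -15 -15  -8  16  34  37  31
   17   4   0   3   1   1]
 [ -1  -4  -6  -7  -6  -3  -1   0   1   1  -2  -2  -2   8  23  41  45  33
   15   6   7   7   9   8]
 [  0  -1  -2  -1  -1   0   0   0   1  -1  -1  -1   0   6  19  36  44  32
   16  11  13  17  17  16]]
```

```bash
sed -i 's|return -.25+(np.interp(u\[1\]-off,v\[:,1\],a)+.25)/1.17,u,st|return 1.105*np.interp(u[1]-off,v[:,1],a)-.043,u,st|' est.py
cat >> est.py <<'E'
def tip(c):
    g=cv2.GaussianBlur(c["color"].astype(np.float32).mean(2),(3,3),0)[146:152,208:236];w=np.clip(g-204,0,None)
    if w.sum()<15: return None
    u=(w.sum(0)*np.arange(208,236)).sum()/w.sum();a=np.linspace(-.15,.3,91);return float(np.interp(u,[proj(c,beam([.02,0,.15],x))[0][0] for x in a],a))
E
python3 - <<'E'
import json
L=json.load(open("log.json"));L["m"]=[[t,1.293*s+.004] for t,s in L["m"]];json.dump(L,open("log.json","w"))
E
sed -i 's/^tr,t,st=trim();L\["k"\]/print("tip",tip(r.camera("top")));&/' ctl.py
python3 -m crank '[[[0,0,0],[0,12,0],1],[[0,0,0],[0,12,0],1],[[0,0,0],[0,0,0],1]]' && python3 ctl.py 0.07 6 43 43 55
```

```text
clock: 11.4
tcp_pos: [0.5192, 0.1046, 0.0617]
ee_rot: [[-0.982, 0.191, 0.002], [0.191, 0.982, 0.001], [-0.002, 0.002, -1.0]]
force: [0.4, 2.2, 6.9]
gripper_width: 0.0238
finger_force: 42.9
tip 0.07753162166194617
t 11.55 trim 56.4 meas [0.088 0.082] F 42.6 th 0.072±0.009 w -0.114±0.034 a 0.054±0.018 b -0.0004±0.0023
u* 56.6 plan [83. 83. 50. 50. 50. 57.] shift [-27. -27.   6.   6.   6.  -0.] pred [0.061 0.056 0.059 0.065 0.068 0.068]
```

```bash
python3 -m crank '[[[0,0,0],[0,-26,0],1],[[0,0,0],[0,-26,0],1],[[0,0,0],[0,5,0],1],[[0,0,0],[0,5,0],1]]' && python3 ctl.py 0.07 6 83 83 51 51
```

```text
clock: 11.95
tcp_pos: [0.5202, 0.1097, 0.0616]
ee_rot: [[-0.981, 0.192, 0.002], [0.192, 0.981, 0.001], [-0.002, 0.001, -1.0]]
force: [-1.1, 1.5, 5.7]
gripper_width: 0.0235
finger_force: 42.7
tip 0.0806943641408417
t 12.10 trim 50.0 meas [0.08  0.083] F 42.7 th 0.087±0.009 w 0.043±0.033 a 0.051±0.019 b 0.0003±0.0022
u* 56.2 plan [39. 39. 64. 64. 64. 56.] shift [ 11.  11. -14. -14. -14.  -6.] pred [0.09  0.089 0.083 0.076 0.072 0.071]
```

```bash
python3 -m crank '[[[0,0,0],[0,10,0],1],[[0,0,0],[0,10,0],1],[[0,0,0],[0,-13,0],1],[[0,0,0],[0,-11,0],1]]' && python3 ctl.py 0.07 7 40 40 63 61
```

```text
clock: 12.5
tcp_pos: [0.5174, 0.0957, 0.0616]
ee_rot: [[-0.981, 0.194, 0.001], [0.194, 0.981, -0.002], [-0.001, -0.002, -1.0]]
force: [-1.2, -0.4, 7.2]
gripper_width: 0.0232
finger_force: 42.6
tip 0.04402069896186281
t 12.65 trim 62.4 meas [0.072 0.067] F 42.6 th 0.065±0.009 w -0.029±0.032 a 0.052±0.018 b 0.0001±0.0020
u* 56.3 plan [60. 60. 60. 54. 54. 54. 56.] shift [2. 2. 2. 9. 9. 9. 6.] pred [0.063 0.063 0.064 0.066 0.068 0.07  0.07 ]
```

```bash
python3 -m crank '[[[0,0,0],[0,2,0],1],[[0,0,0],[0,2,0],1],[[0,0,0],[0,4,0],1],[[0,0,0],[0,7,0],1],[[0,0,0],[0,6,0],1]]' && python3 ctl.py 0.07 7 60 60 58 55 56
```

```text
clock: 13.15
tcp_pos: [0.519, 0.1035, 0.0617]
ee_rot: [[-0.981, 0.193, 0.002], [0.193, 0.981, 0.0], [-0.002, 0.001, -1.0]]
force: [-1.1, 1.9, 6.0]
gripper_width: 0.0234
finger_force: 42.6
tip 0.08953559708492075
t 13.30 trim 55.4 meas [0.088 0.089] F 42.6 th 0.094±0.009 w 0.052±0.032 a 0.050±0.018 b 0.0007±0.0020
u* 55.8 plan [38. 38. 38. 67. 67. 67. 56.] shift [ 17.  17.  17. -12. -12. -12.  -0.] pred [0.099 0.101 0.096 0.087 0.077 0.072 0.071]
```

```bash
python3 -m crank '[[[0,0,0],[0,17,0],1],[[0,0,0],[0,17,0],1],[[0,0,0],[0,17,0],1],[[0,0,0],[0,-10,0],1],[[0,0,0],[0,-10,0],1]]' && python3 ctl.py 0.07 7 38 38 38 65 65
```

```text
clock: 13.8
tcp_pos: [0.5165, 0.0917, 0.0617]
ee_rot: [[-0.981, 0.194, 0.001], [0.194, 0.981, -0.002], [-0.001, -0.001, -1.0]]
force: [-2.3, -1.1, 8.4]
gripper_width: 0.0233
finger_force: 42.6
tip 0.05688177277823199
t 13.95 trim 66.5 meas [0.064 0.063] F 42.6 th 0.056±0.009 w -0.045±0.033 a 0.049±0.018 b 0.0006±0.0019
u* 56.0 plan [64. 64. 64. 50. 50. 50. 56.] shift [ 3.  3.  3. 16. 16. 16. 10.] pred [0.053 0.054 0.056 0.061 0.066 0.069 0.07 ]
```

```bash
python3 -m crank '[[[0,0,0],[0,3,0],1],[[0,0,0],[0,3,0],1],[[0,0,0],[0,3,0],1],[[0,0,0],[0,14,0],1],[[0,0,0],[0,14,0],1]]' && python3 ctl.py 0.07 7 63 63 63 52 52
```

```text
clock: 14.45
tcp_pos: [0.5198, 0.1077, 0.0617]
ee_rot: [[-0.981, 0.193, 0.002], [0.193, 0.981, 0.0], [-0.002, 0.001, -1.0]]
force: [-0.2, 1.8, 6.9]
gripper_width: 0.0236
finger_force: 42.7
tip 0.08584265846328253
t 14.60 trim 51.3 meas [0.084 0.089] F 42.7 th 0.093±0.009 w 0.054±0.033 a 0.047±0.018 b 0.0011±0.0018
u* 55.6 plan [40. 40. 40. 66. 66. 66. 56.] shift [ 12.  12.  12. -15. -15. -15.  -4.] pred [0.098 0.099 0.095 0.086 0.077 0.072 0.071]
```

```bash
python3 -m crank '[[[0,0,0],[0,12,0],1],[[0,0,0],[0,12,0],1],[[0,0,0],[0,12,0],1],[[0,0,0],[0,-10,0],1],[[0,0,0],[0,-10,0],1]]' && python3 ctl.py 0.07 7 39 39 39 61 61
```

```text
clock: 15.1
tcp_pos: [0.5174, 0.0959, 0.0616]
ee_rot: [[-0.981, 0.194, 0.001], [0.194, 0.981, -0.002], [-0.002, -0.001, -1.0]]
force: [-1.8, 0.2, 6.6]
gripper_width: 0.0237
finger_force: 42.6
tip 0.023636235425694072
t 15.25 trim 62.4 meas [0.057 0.053] F 42.6 th 0.042±0.009 w -0.095±0.032 a 0.046±0.018 b 0.0008±0.0017
u* 56.0 plan [80. 80. 80. 42. 42. 42. 56.] shift [-17. -17. -17.  21.  21.  21.   6.] pred [0.034 0.031 0.036 0.049 0.06  0.067 0.069]
```

```bash
python3 -m crank '[[[0,0,0],[0,-18,0],1],[[0,0,0],[0,-18,0],1],[[0,0,0],[0,-15,0],1],[[0,0,0],[0,18,0],1]]' && python3 ctl.py 0.07 7 81 81 77 44
```

```text
clock: 15.65
tcp_pos: [0.5207, 0.1119, 0.0617]
ee_rot: [[-0.98, 0.197, 0.0], [0.197, 0.98, -0.004], [-0.001, -0.004, -1.0]]
force: [-1.0, -3.6, 7.3]
gripper_width: 0.0234
finger_force: 42.3
tip 0.08131018488379632
t 15.80 trim 42.4 meas [0.072 0.081] F 42.9 th 0.096±0.009 w 0.145±0.032 a 0.044±0.018 b 0.0014±0.0017
u* 55.5 plan [28. 28. 28. 71. 71. 71. 56.] shift [ 15.  15.  15. -29. -29. -29. -13.] pred [0.108 0.112 0.107 0.094 0.081 0.073 0.071]
```

```bash
python3 -m crank '[[[0,0,0],[0,15,0],1],[[0,0,0],[0,15,0],1],[[0,0,0],[0,12,0],1],[[0,0,0],[0,-22,0],1]]' && python3 ctl.py 0.07 6 28 28 31 65
```

```text
clock: 16.2
tcp_pos: [0.5175, 0.0962, 0.0617]
ee_rot: [[-0.982, 0.189, 0.003], [0.189, 0.982, 0.003], [-0.002, 0.003, -1.0]]
force: [0.8, 3.0, 7.3]
gripper_width: 0.0236
finger_force: 43.5
tip 0.027475208779371155
t 16.35 trim 67.2 meas [0.062 0.056] F 42.5 th 0.038±0.009 w -0.177±0.033 a 0.044±0.017 b 0.0006±0.0016
u* 56.3 plan [105. 105.  40.  40.  40.  56.] shift [-38. -38.  27.  27.  27.  11.] pred [0.022 0.019 0.03  0.045 0.053 0.055]
```

```bash
python3 -m crank '[[[0,0,0],[0,-38,0],1],[[0,0,0],[0,-38,0],1],[[0,0,0],[0,15,0],1]]' && python3 ctl.py 0.07 6 105 105 52
```

```text
clock: 16.65
tcp_pos: [0.5181, 0.0993, 0.0617]
ee_rot: [[-0.979, 0.201, -0.001], [0.201, 0.979, -0.006], [-0.0, -0.006, -1.0]]
force: [-0.1, -4.1, 5.8]
gripper_width: 0.0235
finger_force: 42.2
tip 0.0864881927427871
t 16.80 trim 52.0 meas [0.064 0.08 ] F 42.8 th 0.102±0.009 w 0.269±0.031 a 0.044±0.018 b 0.0015±0.0018
u* 55.4 plan [15. 15. 50. 50. 50. 55.] shift [37. 37.  2.  2.  2. -3.] pred [0.128 0.145 0.15  0.149 0.147 0.144]
```

```bash
python3 -m crank '[[[0,0,0],[0,36,0],1],[[0,0,0],[0,36,0],1],[[0,0,0],[0,15,0],1]]' && python3 ctl.py 0.07 7 16 16 37
```

```text
clock: 17.1
tcp_pos: [0.5229, 0.1223, 0.0616]
ee_rot: [[-0.982, 0.19, 0.003], [0.19, 0.982, 0.002], [-0.003, 0.002, -1.0]]
force: [0.0, 1.3, 6.6]
gripper_width: 0.0236
finger_force: 43.0
tip 0.1015726642027229
t 17.25 trim 39.8 meas [0.119 0.117] F 42.5 th 0.106±0.009 w -0.156±0.035 a 0.044±0.018 b 0.0007±0.0016
u* 56.2 plan [78. 78. 78. 54. 54. 54. 56.] shift [-38. -38. -38. -14. -14. -14. -16.] pred [0.088 0.073 0.066 0.066 0.068 0.069 0.069]
```

```bash
python3 -m crank '[[[0,0,0],[0,-32,0],1],[[0,0,0],[0,-32,0],1],[[0,0,0],[0,-28,0],1],[[0,0,0],[0,-16,0],1]]' && python3 ctl.py 0.05 7 72 72 68 56
```

```text
clock: 17.65
tcp_pos: [0.5188, 0.1025, 0.0616]
ee_rot: [[-0.981, 0.195, 0.001], [0.195, 0.981, -0.002], [-0.001, -0.002, -1.0]]
force: [-1.1, -2.0, 7.5]
gripper_width: 0.0233
finger_force: 42.4
tip 0.05954214881109637
t 17.80 trim 54.3 meas [0.064 0.063] F 42.6 th 0.059±0.009 w -0.029±0.032 a 0.047±0.017 b 0.0007±0.0017
u* 56.9 plan [60. 60. 60. 57. 57. 57. 57.] shift [-5. -5. -5. -3. -3. -3. -3.] pred [0.056 0.053 0.051 0.05  0.05  0.05  0.05 ]
```

```bash
python3 -m crank '[[[0,0,0],[0,8,0],1],[[0,0,0],[0,8,0],1],[[0,0,0],[0,8,0],1],[[0,0,0],[0,0,0],1]]' && python3 ctl.py -0.2 9 46 46 46 54
```

```text
clock: 18.2
tcp_pos: [0.5193, 0.1049, 0.0616]
ee_rot: [[-0.981, 0.192, 0.002], [0.192, 0.981, 0.001], [-0.002, 0.001, -1.0]]
force: [-1.1, 2.3, 5.7]
gripper_width: 0.0239
finger_force: 42.6
tip 0.002599463316016109
t 18.35 trim 55.3 meas [0.031 0.027] F 42.5 th 0.009±0.009 w -0.161±0.034 a 0.048±0.018 b 0.0008±0.0017
u* 68.8 plan [44. 44. 44. 44. 97. 97. 97. 97. 69.] shift [ 11.  11.  11.  11. -41. -41. -41. -41. -14.] pred [-0.007 -0.028 -0.055 -0.087 -0.125 -0.16  -0.183 -0.196 -0.199]
```

```bash
python3 -m crank '[[[0,0,0],[0,-2,0],1],[[0,0,0],[0,-3,0],1],[[0,0,0],[0,-4,0],1],[[0,0,0],[0,-6,0],1]]' && python3 ctl.py -0.2 7 57 58 59 61
```

```text
clock: 18.75
tcp_pos: [0.518, 0.0985, 0.0616]
ee_rot: [[-0.981, 0.193, 0.002], [0.193, 0.981, 0.0], [-0.002, 0.001, -1.0]]
force: [-0.6, 2.3, 6.4]
gripper_width: 0.0235
finger_force: 42.5
tip -0.05454545398295282
t 18.90 trim 60.7 meas [-0.037 -0.042] F 42.5 th -0.057±0.009 w -0.132±0.040 a 0.041±0.018 b 0.0019±0.0016
u* 66.3 plan [ 39.  39.  39. 101. 101. 101.  66.] shift [ 22.  22.  22. -40. -40. -40.  -6.] pred [-0.071 -0.089 -0.115 -0.149 -0.178 -0.194 -0.198]
```

```bash
python3 -m crank '[[[0,0,0],[0,0,0],1],[[0,0,0],[0,-1,0],1],[[0,0,0],[0,-2,0],1],[[0,0,0],[0,-4,0],1],[[0,0,0],[0,-6,0],1]]' && python3 ctl.py -0.2 7 61 62 63 65 67
```

```text
clock: 19.4
tcp_pos: [0.5168, 0.0926, 0.0616]
ee_rot: [[-0.981, 0.193, 0.002], [0.193, 0.981, 0.0], [-0.002, 0.001, -1.0]]
force: [-0.9, 2.3, 6.7]
gripper_width: 0.0234
finger_force: 42.5
tip 0.12804337546378686
t 19.55 trim 66.7 meas [-0.114 -0.116] F 42.6 th -0.125±0.010 w -0.071±0.044 a 0.037±0.014 b 0.0021±0.0011
u* 65.3 plan [49. 49. 49. 84. 84. 84. 65.] shift [ 18.  18.  18. -18. -18. -18.   1.] pred [-0.131 -0.14  -0.154 -0.172 -0.188 -0.197 -0.199]
```

```bash
python3 -m crank '[[[0,0,0],[0,5,0],1],[[0,0,0],[0,5,0],1],[[0,0,0],[0,4,0],1],[[0,0,0],[0,0,0],1],[[0,0,0],[0,0,0],1]]' && python3 ctl.py -0.2 7 62 62 63 67 67
```

```text
clock: 20.05
tcp_pos: [0.5167, 0.0922, 0.0616]
ee_rot: [[-0.981, 0.194, 0.002], [0.194, 0.981, -0.0], [-0.002, 0.0, -1.0]]
force: [-0.6, 0.3, 7.0]
gripper_width: 0.0236
finger_force: 42.6
tip 0.1542029712941128
t 20.20 trim 66.8 meas [-0.138 -0.138] F 42.6 th -0.138±0.010 w 0.014±0.038 a 0.032±0.010 b 0.0023±0.0011
u* 64.1 plan [38. 38. 38. 85. 85. 85. 64.] shift [ 29.  29.  29. -18. -18. -18.   3.] pred [-0.136 -0.139 -0.15  -0.169 -0.186 -0.196 -0.199]
```

```bash
python3 -m crank '[[[0,0,0],[0,13,0],1],[[0,0,0],[0,13,0],1],[[0,0,0],[0,13,0],1],[[0,0,0],[0,4,0],1],[[0,0,0],[0,0,0],1]]' && python3 ctl.py -0.25 7 54 54 54 63 67
```

```text
clock: 20.7
tcp_pos: [0.5168, 0.0924, 0.0616]
ee_rot: [[-0.981, 0.193, 0.002], [0.193, 0.981, 0.0], [-0.002, 0.001, -1.0]]
force: [-0.6, 2.2, 7.2]
gripper_width: 0.0234
finger_force: 42.6
tip 0.16164908114109675
t 20.85 trim 67.2 meas [-0.15  -0.151] F 42.5 th -0.156±0.010 w -0.035±0.036 a 0.032±0.009 b 0.0022±0.0012
u* 65.7 plan [49. 49. 49. 59. 59. 59. 66.] shift [18. 18. 18.  8.  8.  8.  1.] pred [-0.159 -0.164 -0.175 -0.19  -0.208 -0.228 -0.25 ]
```

```bash
python3 -m crank '[[[0,0,0],[0,16,0],1],[[0,0,0],[0,16,0],1],[[0,0,0],[0,16,0],1],[[0,0,0],[0,8,0],1],[[0,0,0],[0,4,0],1]]' && python3 ctl.py -0.25 7 51 51 51 59 63
```

```text
clock: 21.35
tcp_pos: [0.5176, 0.0964, 0.0616]
ee_rot: [[-0.981, 0.193, 0.002], [0.193, 0.981, 0.0], [-0.002, 0.001, -1.0]]
force: [-0.9, 1.0, 6.5]
gripper_width: 0.0239
finger_force: 42.6
tip 0.1625176871753617
t 21.50 trim 63.1 meas [-0.205 -0.21 ] F 42.5 th -0.229±0.009 w -0.172±0.040 a 0.031±0.008 b 0.0022±0.0013
u* 65.6 plan [66. 66. 66. 66. 66. 66. 66.] shift [-2. -2. -2. -2. -2. -2. -2.] pred [-0.246 -0.25  -0.25  -0.25  -0.25  -0.25  -0.25 ]
```

```bash
python3 -m crank '[[[0,0,0],[0,-4,0],1],[[0,0,0],[0,-4,0],1],[[0,0,0],[0,-4,0],1],[[0,0,0],[0,-3,0],1],[[0,0,0],[0,0,0],1]]' && python3 ctl.py -0.25 7 67 67 67 66 63
```

```text
clock: 22.0
tcp_pos: [0.5174, 0.0955, 0.0616]
ee_rot: [[-0.981, 0.194, 0.001], [0.194, 0.981, -0.002], [-0.002, -0.001, -1.0]]
force: [-2.1, -1.1, 7.2]
gripper_width: 0.0235
finger_force: 42.6
tip 0.14091641771876345
t 22.15 trim 62.9 meas [-0.303 -0.312] F 42.5 th -0.250±0.001 w 0.001±0.006 a 0.037±0.009 b 0.0022±0.0015
u* 67.1 plan [67. 67. 67. 67. 67. 67. 67.] shift [-4. -4. -4. -4. -4. -4. -4.] pred [-0.25 -0.25 -0.25 -0.25 -0.25 -0.25 -0.25]
```

```bash
python3 -m crank '[[[0,0,0],[0,1,0],1],[[0,0,0],[0,2,0],1],[[0,0,0],[0,3,0],1],[[0,0,0],[0,4,0],1],[[0,0,0],[0,4,0],1],[[0,0,0],[0,4,0],1]]' && python3 ctl.py -0.25 7 62 61 60 59 59 59
```

```text
clock: 22.75
tcp_pos: [0.5183, 0.0998, 0.0616]
ee_rot: [[-0.981, 0.194, 0.002], [0.194, 0.981, -0.001], [-0.002, -0.001, -1.0]]
force: [-1.4, -0.8, 6.4]
gripper_width: 0.0237
finger_force: 42.6
tip 0.14179334771159272
t 22.90 trim 59.1 meas [-0.319 -0.32 ] F 42.6 th -0.250±0.003 w -0.000±0.006 a 0.037±0.009 b 0.0022±0.0016
u* 67.1 plan [67. 67. 67. 67. 67. 67. 67.] shift [-8. -8. -8. -8. -8. -8. -8.] pred [-0.25 -0.25 -0.25 -0.25 -0.25 -0.25 -0.25]
```

```bash
python3 -m crank '[[[0,0,0],[0,10,0],1],[[0,0,0],[0,22,0],1],[[0,0,0],[0,34,0],1],[[0,0,0],[0,45,0],1],[[0,0,0],[0,53,0],1],[[0,0,0],[0,57,0],1],[[0,0,0],[0,59,0],1],[[0,0,0],[0,60,0],1],[[0,0,0],[0,60,0],1]]' ; python3 where.py
```

```text
clock: 23.8
tcp_pos: [0.5304, 0.1586, 0.0616]
ee_rot: [[-0.981, 0.194, 0.003], [0.194, 0.981, -0.001], [-0.003, -0.001, -1.0]]
force: [0.4, -0.4, 5.0]
gripper_width: 0.0236
finger_force: 42.5
q [ 9.8  8.6 -7.4 73.8 -0.1 20.9] clock 23.8 tool y along scale [ 8.44217986e-04  9.99999319e-01 -8.05739485e-04] tcp scale [-139.    61.    61.6]
```

```bash
python3 -m crank '[[[0,0,0],[0,1,0],1],[[0,0,0],[0,1,0],1],[[0,0,0],[0,2,0],1],[[0,0,0],[0,2,0],1]]' ; python3 where.py
```

```text
clock: 24.2
tcp_pos: [0.5308, 0.1603, 0.0616]
ee_rot: [[-0.981, 0.194, 0.003], [0.194, 0.981, -0.002], [-0.003, -0.001, -1.0]]
force: [0.1, 0.1, 5.5]
gripper_width: 0.0237
finger_force: 42.5
q [ 9.9  8.7 -7.3 73.9 -0.1 21.1] clock 24.2 tool y along scale [ 0.00110529  0.99999879 -0.00109378] tcp scale [-138.9   62.7   61.6]
```

```bash
python3 -m crank '[[[0,0,0],[0,1,0],1],[[0,0,0],[0,1,0],1],[[0,0,0],[0,2,0],1],[[0,0,0],[0,2,0],1],[[0,0,0],[0,3,0],1],[[0,0,0],[0,3,0],1]]' ; python3 where.py
```

```text
clock: 24.8
tcp_pos: [0.5308, 0.1607, 0.0617]
ee_rot: [[-0.981, 0.195, 0.001], [0.195, 0.981, -0.007], [-0.003, -0.007, -1.0]]
force: [-2.4, -7.7, 7.3]
gripper_width: 0.0237
finger_force: 42.5
q [10.1  8.9 -7.1 74.  -0.4 21.4] clock 24.8 tool y along scale [ 0.00231239  0.99997585 -0.00655403] tcp scale [-138.9   63.1   61.7]
```

```bash
python3 -m crank '[[[0,0,0],[0,-1,0],0.7],[[0,0,0],[0,-1,0],0.3],[[0,0,0],[0,-1,0],0],[[0,0,0],[0,-1,0],0],[[0,0,0],[0,-1,0],0],[[0,0,0],[0,-1,0],0],[[0,0,0],[0,-1,-20],0],[[0,0,0],[0,-1,-55],0],[[0,0,0],[0,-1,-100],0],[[0,0,0],[0,-1,-140],0],[[0,0,0],[-30,-1,-150],0],[[0,0,0],[-30,-1,-150],0]]' ; python3 where.py
python3 - <<'E'
from est import *
c=r.camera("side");print(swing(c)[0]);w=r.camera("wrist");t=r.camera("top")
i=w["color"];m=(i.max(2)<45)
# positions of grip top face and track ends projected in the wrist view
for n,p in(("grip0",[-.14,.06,.1]),("grip 3mm off",[-.14,.057,.1]),("end",[-.165,.1,.03])):print(n,proj(w,W(p)).round(1),proj(c,W(p)).round(1))
g=proj(w,W([-.14,.06,.1]))[0].astype(int);print(i[max(g[1],0):g[1]+1,g[0]-30:g[0]+30].sum(2)//3)
E
```

```text
clock: 26.0
tcp_pos: [0.5636, 0.1575, 0.2132]
ee_rot: [[-0.981, 0.193, 0.008], [0.193, 0.981, 0.001], [-0.007, 0.002, -1.0]]
force: [-0.1, 0.1, -0.9]
gripper_width: 0.0857
finger_force: 0.0
q [ 9.1 11.1 12.8 91.2 -0.  20.2] clock 26.0 tool y along scale [6.29092266e-04 9.99997721e-01 2.04034039e-03] tcp scale [-106.2   66.2  213.2]
-0.3024682235945562
grip0 [[244.3 151.3]] [[225.3 171.7]]
grip 3mm off [[240.8 151.3]] [[225.3 172.5]]
end [[284.1 116.8]] [[217.5 179. ]]
[[169 168 167 168 165 164 164 165 163 163 167 166 167 168 167 169 164 162
  166 163 146 101  50  32  28  31  33  30  35  31  37  30  35  31  32  33
   35  33  30  35  34  33  33  31  32  35  30  51 109 179 224 235 237 236
  235 235 235 235 235 235]]
```

```bash
python3 -m crank '[[[0,0,0],[40,0,-10],0],[[0,0,0],[85,0,-30],0],[[0,0,0],[130,0,-50],0],[[0,0,0],[160,0,-60],0],[[0,0,0],[160,0,-60],0],[[0,0,0],[160,0,-60],0]]'
python3 - <<'E'
from est import *
c=r.camera("side");print(swing(c));w=r.camera("top")
d=dict(c);d["color"]=cv2.imread("pics/side0.png")[:,:,::-1];print(swing(d),lid(d),lid(c))
im=c["color"].astype(int);k=((im.max(2)<60)).astype(np.uint8)[160:235,212:238];print((k*1)[::3].sum(1))
t0=cv2.imread("pics/top0.png")[:,:,::-1].astype(int);t=w["color"].astype(int);df=np.abs(t-t0).max(2)>40
n,l,st,ce=cv2.connectedComponentsWithStats(df.astype(np.uint8));print([(ce[i].round(0),st[i,4]) for i in range(1,n) if st[i,4]>12])
g=(t.max(2)<60).astype(np.uint8);print(blob(g,(186,207,240,232)),"pred trim0",proj(w,W([-.14,.06,.1])))
print(r.state()["force"],r.state()["clock"])
E
```

```text
clock: 26.75
tcp_pos: [0.4018, 0.1888, 0.27]
ee_rot: [[-0.982, 0.191, 0.001], [0.191, 0.982, 0.0], [-0.001, 0.0, -1.0]]
force: [0.5, 0.6, 0.1]
gripper_width: 0.0853
finger_force: 0.0
(np.float64(-0.3189207758682605), array([292.9135201 , 212.99390987]), array([277, 197,  32,  31, 821], dtype=int32))
(np.float64(-0.31925), array([292.92439024, 212.97804878]), array([277, 197,  32,  31, 820], dtype=int32)) (array([283.64834308, 124.30097466]), (268, 116, 31, 18)) (array([283.61032864, 124.27503912]), (268, 116, 31, 18))
[26 26 26 26 20 26 20 13 12  5  5  5  3  3  3  3  3  3  3  2  2  3  3  3
  3]
[(array([198., 218.]), np.int32(248)), (array([210., 212.]), np.int32(26)), (array([221., 218.]), np.int32(98)), (array([321., 240.]), np.int32(695)), (array([294., 240.]), np.int32(75)), (array([100., 319.]), np.int32(9373)), (array([162., 268.]), np.int32(66)), (array([153., 271.]), np.int32(50)), (array([475., 327.]), np.int32(760)), (array([248., 368.]), np.int32(23)), (array([448., 371.]), np.int32(17)), (array([240., 378.]), np.int32(516)), (array([496., 380.]), np.int32(16)), (array([509., 382.]), np.int32(17))]
(array([234.92391304, 211.5       ]), array([230, 207,  10,  11,  92], dtype=int32)) pred trim0 [[192.03448119 217.44084148]]
[-0.50275573 -0.95037399  0.07425481] 26.85
```

```bash
python3 -c "
from station import r
print(r.sign_off())"
```

```text
the job is handed in; nothing more can be done
None
```

The job is handed in: by my camera readings the pointer stayed within tolerance of the marker from about t = 10.6 s to 17.8 s, then I lowered the beam onto the jar-side rest at an estimated 0.2 rad/s, pushed the slide to that end stop, released it and moved the arm clear.

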